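# Square the specimen block up to the microscope's stop rail

## Task

The heavy metal block on the mat has been left turned away from the microscope. Push it round with the fingertips, without gripping or lifting it and without touching the broken bar and clamp on its top, until its front face (the one the bar sticks out over) lies flush along the stop rail and the bar points straight into the microscope's lens. Leave the small things standing around it where they are, and finish with the hand clear of everything.

Things in the scene. Friction and masses are not known exactly. Their poses are not given: they have to be found in the camera images.
- block: Loose bare aluminium block, 90 mm deep (x), 120 mm wide (y), 36 mm high, about 0.9 kg in all. Origin: centre of its underside. Its +x points out of its front face, the 120 mm wide one over which the dark bar sticks out. It starts with its centre 13 to 17 cm in front of the rail, turned 40 to 92 degrees counter-clockwise (from above) from where it should face.
- specimen: On the block's top, not to be touched. Dark steel bar, 16 mm diameter, along the block's x on its middle line, axis 40 mm above the table, from 18 mm behind the block's centre to 57 mm ahead: it sticks out 12 mm past the front face, 12 mm proud of the top. Steel clamp over it, 18 x 50 mm, 15 mm behind the centre, up to 55 mm above the table. Origin and axes: the block's.
- front_left (a point): Bottom edge of the block's front face at its +y end (45 mm ahead of the block's centre and 60 mm to +y), at table height.
- front_right (a point): Bottom edge of the block's front face at its -y end (45 mm ahead of the block's centre and 60 mm to -y), at table height.
- rail: Fixed aluminium stop rail, 200 mm long (y), 16 thick, 22 high. Origin: middle of its stop face, at table height. +x points away from the robot into the lens (24 mm diameter, axis 40 mm up, 42 mm behind the face) of a low level microscope behind the rail: 65 mm high to 150 mm behind the face, 130 mm at its eyepieces, ends at 260 mm. The bar passes over the rail.
- carton: Bystander: small white and blue paper carton, 42 x 42 mm, 70 mm high, 0.09 kg, loose. Origin: centre of its underside.
- loupe: Bystander: black round loupe, 38 mm diameter, 34 mm high, 0.06 kg, loose. Origin: centre of its underside.
- rest: Bystander: wooden specimen rest, 60 x 36 mm, 18 mm high, 0.06 kg, loose. Origin: centre of its underside.
- pot: Bystander: sample jar with white cap, 40 mm diameter, 55 mm high, 0.08 kg, loose. Origin: centre of its underside.
Not all that is in view belongs to the job. Several things have the shape of the block; the one meant has the colours described above.

How it is judged (in metres and radians):
At the end, for the whole second after the job is handed in: Both ends of the block's front face are within 3 mm of the rail's stop face, the block's middle line is within 12 mm of the lens axis, and the block lies flat on the table at rest (x of front_left in the frame of rail between -0.003 and 0.003 m and x of front_right in the frame of rail between -0.003 and 0.003 m and y of block in the frame of rail between -0.012 and 0.012 m and angle between block's own z axis and vertical below 0.03 rad and height (world z) of block below 0.003 m and linear speed of block below 0.01 m/s); the robot touches nothing.
It fails at once if the block is lifted off the table or tipped up (more than 8 mm or 0.12 rad) (height (world z) of block above 0.008 m or angle between block's own z axis and vertical above 0.12 rad).
It fails at once if the robot touches the broken bar or its clamp (more than 0.5 N) (contact force between specimen and the fingers above 0.5 N or contact force between specimen and the arm above 0.5 N).
It fails at once if one of the things standing around is moved by more than 15 mm or tipped over (distance of any of carton, loupe, rest, pot from where it was at the start of the episode above 0.015 m or angle between any of carton, loupe, rest, pot's own z axis and vertical above 0.3 rad).
It also fails if it takes over 72 s, if anything falls off the work surface, if the arm or the gripper's body presses on something with over 40 N, if the wrist force passes 120 N, or if a joint passes its speed limit or range.

## Robot

A 7-joint arm with a two-finger parallel gripper is mounted at the origin on the work surface. World frame = base frame: x ahead of the robot, y to its left, z up, the work surface at z = 0. Lengths are in mm, angles in rad, forces in N, time in s.
With the tool pointing down it reaches from about 400 to 875 mm from the base axis. Payload 4.4 kg.
Tool frame: the origin (TCP) lies between the finger pads; the fingertips stand 22 mm ahead of it and the grasp point (between the pads) lies 3 mm ahead of it; z points along the fingers, y is the line along which they close (so a half turn about z gives the same grasp; the last joint's range is limited). The gripper opens to 85 mm and grips with 20 to 120 N. Pads are 22 mm wide; open, the fingers measure 114 mm over their backs; the gripper's body (76 mm by 85 mm) begins 54 mm behind the grasp point. The pads swing forward as they close: fully open they stand 13 mm farther back than shut.
Start: joints at [1.255, 0.628, 0.038, 1.517, -0.027, 0.996, -0.02], TCP at [160.713, -629.832, 253.313] pointing down, gripper open.
Joint ranges: [-3.06, 3.06], [-0.37, 2.12], [-1.25, 1.32], [0.18, 2.47], [-1.1, 4.24], [0.23, 1.98], [-2.94, 2.94]. Speed limits (rad/s): [2.57, 2.57, 3.14, 3.14, 3.14, 3.14, 3.14].

## Interface

Orientations are given as [roll, pitch, yaw] about the fixed x, y, z axes, in that order (R = Rz(yaw) Ry(pitch) Rx(roll)).
In Python, from cell import ctrl gives the robot as it stands.
- The arm moves only by the tool step_arm, never from a script. Its argument "plan" is a list of rows, each an object of numbers: "dx", "dy", "dz": the shift along the tool's x, y, z scaled (see below); "ax", "ay", "az": the turn, a rotation vector about the tool's x, y, z scaled (see below); "gripper": the opening, from 0 (shut) to 1 (fully open). A call has 1 to 20 rows; each row shifts and turns the commanded pose from where the row before left it, along the tool's axes as they then stand; what a row does not reach is not made up. The controller multiplies each number of a shift by 0.3 m and each number of a turn by 90 degrees. A row lasts 1/8 s, in which the tool goes at most 62.5 mm and 10.7 degrees, less where a joint would pass 70% of its speed; a pose out of reach is approached as far as the arm can. A call with a number of a shift or a turn outside -1 to 1 is refused whole. A call with a gripper value outside its range is refused whole. The fingers move at their own pace and stop on an object; the grip force is fixed at half the most. Time passes only in rows, so rows that do not move let the fingers close. It gives the time, the measured TCP pose, the force, the opening and the grip force at its end, in the units of the state.
- ctrl.read_state(): the state, without advancing time (a new reading comes with each control period).
- ctrl.get_image(name): name is "side" or "top" or "wrist"; returns a dict with "color" (384x512x3 uint8, red, green, blue), "range_z" (384x512 float32, mm along the optical axis (not along the pixel's ray), 0 where there is no reading), "fx", "fy", "cx", "cy" (pixels), "T" (4x4, takes a point from camera to world coordinates); the wrist camera has in their place "T_tool_cam" (4x4, takes a point from camera to tool coordinates, whose origin is the TCP and whose axes are the flange's). Camera axes: x right, y down, z forward; pixel columns grow to the right and rows downward; lengths in mm; the calibration is good to about 2 mm. A picture is of the moment at which its call begins: read the wrist's pose just before it.
- ctrl.finish_job(): hands the job in; it is judged then, once.
The state is a dict: "clock": time; "qpos": joint angles; "qd": joint speeds; "tau": joint torques, N m; "eef_pos": TCP position; "tool_rot": TCP orientation; "force": force on the tool from outside, world axes, zero at the start; "torque": the same for the moment, N m; "width": finger opening in mm; "gripper_force": force on a finger pad.
Only numpy, scipy, OpenCV 4.12 (cv2) and the standard library are available. Lean on these libraries where they do the work, as an engineer would, in place of code of your own. Each camera call takes 0.05 s, during which the arm holds its last target. There are 200 camera calls.

## Working session

There is one attempt and no reset: what is moved stays moved. The work goes in short steps, Python scripts to look and compute and a tool call to move; the robot and the scene stay as the last step left them, time stands still between calls to the robot, and variables do not carry over. Pictures are saved under pics/ and viewed, at most 10 in all, crops included, and the job is handed in when it is done.

Besides the shell and the picture viewer there is one more tool, called after "Emit:" as name([rows], argument=value, ...), one row to a line, values as JSON. step_arm: Moves the arm, as the interface text tells. Shifts and turns lie within -1 to 1; 1 stands for 0.3 m of shift or 90 degrees of turn. Its arguments: {"type":"object","properties":{"plan":{"type":"array"}},"required":["plan"]}

```bash
mkdir -p pics; ls; cat > h.py <<'E'
import numpy as np, cv2
from cell import ctrl
def snap(n,f):
    im=ctrl.get_image(n); np.savez(f'pics/{f}.npz',**{k:v for k,v in im.items()})
    cv2.imwrite(f'pics/{f}.png',im['color'][:,:,::-1]); return im
def world(im,T=None):
    T=im['T'] if T is None else T
    z=im['range_z'].astype(float); v,u=np.mgrid[:z.shape[0],:z.shape[1]]
    P=np.stack([(u-im['cx'])/im['fx']*z,(v-im['cy'])/im['fy']*z,z,np.ones_like(z)],-1)
    return (P@np.array(T).T)[...,:3]
E
python3 - <<'E'
from h import *
s=ctrl.read_state(); print(s['clock'],s['eef_pos'],s['tool_rot'],s['width'])
im=snap('top','top0'); print(im['T'],im['fx'],im['cx'])
im=snap('side','side0'); print(im['T'])
E
```

```text
pics
0.0 [ 160.55662941 -629.25841039  252.38058914] [-3.13969948e+00  6.99745892e-05  2.49819336e-01] 85.48991543170284
[[-1.46302177e-03 -9.90046652e-01  1.40731965e-01  3.95242363e+02]
 [-9.99992331e-01  9.37178616e-04 -3.80268974e-03  4.44739875e+01]
 [ 3.63294925e-03 -1.40736449e-01 -9.90040430e-01  1.34264488e+03]
 [ 0.00000000e+00  0.00000000e+00  0.00000000e+00  1.00000000e+00]] 497.1885557644937 262.17192678759983
[[ 8.26074974e-01 -4.30064337e-01  3.64204343e-01  1.85038727e+02]
 [-5.63245981e-01 -6.51622071e-01  5.08077397e-01 -5.10135432e+02]
 [ 1.88176194e-02 -6.24846655e-01 -7.80520695e-01  8.79130215e+02]
 [ 0.00000000e+00  0.00000000e+00  0.00000000e+00  1.00000000e+00]]
```

View pics/top0.png

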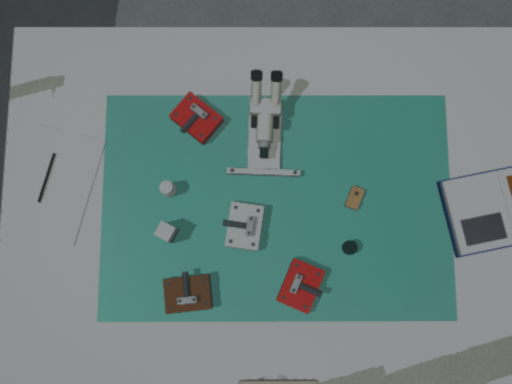

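View pics/side0.png

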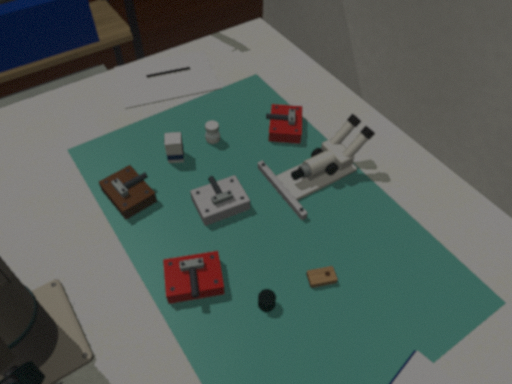

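The top view (x up, y left) shows four block shapes: bare aluminium at (244,226), red at (196,118) and (301,285), and brown at (188,294). I choose the bare aluminium one, whose bar points left. The rail is at (264,172), pot (168,189), carton (167,232), loupe (350,247) and rest (355,198). Next is a close crop to check the choice and measure.

```bash
python3 - <<'E'
from h import *
im=dict(np.load('pics/top0.npz')); c=im['color'][145:265,150:310,::-1]
c=cv2.resize(c,None,fx=5,fy=5,interpolation=cv2.INTER_CUBIC)
cv2.imwrite('pics/crop0.png',c)
W=world(im); Z=W[...,2]
def comp(name,u0,u1,v0,v1,zl,zh):
    m=np.zeros(Z.shape,bool); m[v0:v1,u0:u1]=1; m&=(Z>zl)&(Z<zh)&(im['range_z']>0)
    p=W[m]; r=cv2.minAreaRect(p[:,:2].astype(np.float32)); print(name,m.sum(),p.mean(0).round(1),np.round(np.median(p[:,2]),1),[np.round(x,1) for x in r])
comp('block',215,275,195,258,28,44)
comp('bar/clamp',215,275,195,258,46,62)
comp('rail',220,306,160,182,12,30)
comp('pot',155,180,175,200,45,65)
comp('carton',150,182,218,245,60,80)
comp('loupe',338,360,238,258,26,45)
comp('rest',340,370,182,212,10,30)
print('table',np.median(Z[200:220,290:330]))
E
```

```text
block 1339 [500.1  87.1  35.3] 35.3 [array([501.4,  91.4]), array([ 99.7, 119.9]), np.float64(81.8)]
bar/clamp 195 [500.7  86.   50.2] 49.8 [array([503.1, 102.7]), array([80.5, 49.8]), np.float64(81.3)]
rail 573 [651.9  35.5  19.5] 19.7 [array([660.8,  35.1]), array([198.3,  41.7]), np.float64(87.9)]
pot 158 [600.6 291.8  53.9] 54.3 [array([600.4, 292.1]), array([35.5, 35.4]), np.float64(81.4)]
carton 277 [484.5 289.4  68.8] 68.8 [array([484.6, 289.5]), array([42.5, 42. ]), np.float64(60.9)]
loupe 163 [ 444.  -192.    32.9] 32.9 [array([ 444.4, -192.4]), array([34.3, 35.2]), np.float64(0.5)]
rest 301 [ 577.3 -209.9   16.9] 16.9 [array([ 577.8, -210.4]), array([36.2, 60.9]), np.float64(68.6)]
table -0.18226977049232573
```

View pics/crop0.png

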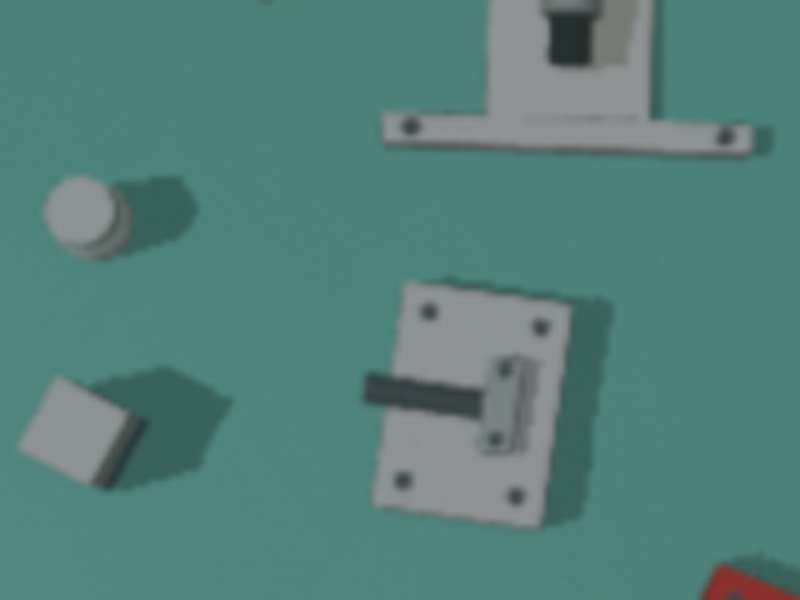

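The crop confirms bare aluminium with a dark bar pointing left. Block-top corners are at about (405,282), (572,303), (541,528) and (374,506), and the rail's top-front edge runs (384,143) to (751,152). Next I'll compute the poses.

```bash
cat >> h.py <<'E'
def plane(im,uv,h):
    uv=np.array(uv,float); d=np.c_[(uv[:,0]-im['cx'])/im['fx'],(uv[:,1]-im['cy'])/im['fy'],np.ones(len(uv))]@im['T'][:3,:3].T
    o=im['T'][:3,3]; return (o+d*((h-o[2])/d[:,2])[:,None])[:,:2]
def block(im,c0,yawguess):
    W=world(im); Z=W[...,2]; n=np.hypot(W[...,0]-c0[0],W[...,1]-c0[1])<100
    m=((Z>28)&(Z<62)&n).astype(np.uint8); m=cv2.morphologyEx(m,cv2.MORPH_OPEN,np.ones((11,11)))
    k,l,st,_=cv2.connectedComponentsWithStats(m); i=1+st[1:,4].argmax(); v,u=np.nonzero(l==i)
    p=plane(im,np.c_[u,v],36).astype(np.float32); c,s,a=cv2.minAreaRect(p)
    yaw=min([a+90*j for j in range(-4,5)],key=lambda y:abs(y-yawguess)); print('block',np.round(c,1),np.round(s,1),'yaw',round(yaw,1)); return np.array(c),yaw
def loc(c,yaw,q):
    r=np.radians(yaw); return np.array(c)+np.array([[np.cos(r),-np.sin(r)],[np.sin(r),np.cos(r)]])@np.array(q,float)
E
python3 - <<'E'
from h import *
im=dict(np.load('pics/top0.npz')); off=np.array([150,145])
px=lambda q:(np.array(q)+.5)/5-.5+off
C=plane(im,px([(405,282),(572,303),(541,528),(374,506)]),36); print(C.round(1),C.mean(0)); e=[C[1]-C[0],C[2]-C[1],C[3]-C[2],C[0]-C[3]]
print([ (round(np.hypot(*x),1),round(np.degrees(np.arctan2(x[1],x[0])),1)) for x in e])
R=plane(im,px([(384,143.5),(751,152)]),22); d=R[0]-R[1]; print('rail',R.round(1),R.mean(0),np.hypot(*d),np.degrees(np.arctan2(d[1],d[0]))-90)
c,y=block(im,(500,87),82)
L=plane(im,px([(571,14+52)]),40);print('lens',L)
for q in [(35,60),(35,-60)]: print(loc(c,y,q))
print(ctrl.read_state()['qpos'])
E
```

```text
[[564.5 123.1]
 [553.2  34.7]
 [434.8  51.1]
 [446.4 138.5]] [499.73931321  86.83056118]
[(np.float64(89.2), np.float64(-97.3)), (np.float64(119.5), np.float64(172.1)), (np.float64(88.1), np.float64(82.5)), (np.float64(119.1), np.float64(-7.4))]
rail [[641.7 135.9]
 [636.9 -62.2]] [639.31374203  36.81144672] 198.1535619337842 -1.393440071630522
block [497.2  87.4] [ 84.3 113.2] yaw 90.0
lens [[680.41957486  34.96960943]]
[437.22343475 122.5000839 ]
[557.22339159 122.3982979 ]
[ 1.25521261  0.62926217  0.03845891  1.5182749  -0.02702181  0.99633804
 -0.01998073]
```

```bash
cat > sim.py <<'E'
import numpy as np
def sim(c,yaw,s0,ang,step=2.,mu=.3,cc=40.,R=13.):
    """finger disc pushes +y face starting at local x=s0; ang: world push directions (deg) per step"""
    c=np.array(c,float); th=np.radians(yaw); ax=lambda t:(np.array([np.cos(t),np.sin(t)]),np.array([-np.sin(t),np.cos(t)]))
    X,Y=ax(th); p=c+s0*X+(60+R)*Y; tr=[(p,c.copy(),np.degrees(th),s0)]
    for a in np.radians(ang):
        for _ in range(4):
            u=np.array([np.cos(a),np.sin(a)])*step/4; X,Y=ax(th); q=p-R*Y-c
            gap=(p-c)@Y-60-R; J=np.array([-q[1],q[0]]); M=np.eye(2)+np.outer(J,J)/cc**2
            p=p+u
            if gap-(-u@Y)<0:
                f=np.linalg.solve(M,u); fn,ft=-f@Y,f@X
                if abs(ft)>mu*fn:
                    d=-Y+mu*np.sign(ft)*X; f=d*((u@Y)/((M@d)@Y))
                c=c+f; th+=J@f/cc**2
        X,Y=ax(th); tr.append((p,c.copy(),np.degrees(th),(p-c)@X))
    return tr
E
python3 - <<'E'
from sim import *
import itertools
res=[]
for s0,a0,a1,n in itertools.product([30,35,40],[-8,5,20],[-40,-60,-80,-100],[55,65,75]):
    o=[]
    for mu,cc in itertools.product([.2,.45],[36,44]):
        tr=sim((499.7,86.8),82.5,s0,np.linspace(a0,a1,n),mu=mu,cc=cc)
        o.append((*tr[-1][1],tr[-1][2],tr[-1][3],min(t[3] for t in tr),max(t[3] for t in tr)))
    o=np.array(o); m=o.mean(0)
    if o[:,4].min()>5 and o[:,5].max()<46 and o[:,0].max()<575: res.append((abs(m[2]+1)+abs(m[1]-38)+o[:,2].std(),s0,a0,a1,n,o.round(0).tolist()))
res.sort(key=lambda r:r[0])
for r in res[:5]: print(r)
E
```

```text
(np.float64(8.354985700496378), 40, 20, -40, 75, [[541.0, 41.0, -7.0, 24.0, 24.0, 40.0], [554.0, 37.0, 3.0, 24.0, 24.0, 40.0], [542.0, 42.0, -9.0, 20.0, 20.0, 40.0], [555.0, 37.0, 2.0, 22.0, 22.0, 40.0]])
(np.float64(10.561205377121482), 35, 20, -40, 75, [[547.0, 35.0, -6.0, 19.0, 18.0, 35.0], [561.0, 32.0, 5.0, 18.0, 18.0, 35.0], [548.0, 36.0, -8.0, 15.0, 15.0, 35.0], [562.0, 32.0, 5.0, 17.0, 17.0, 35.0]])
(np.float64(17.88985091682232), 40, 20, -40, 65, [[541.0, 39.0, 6.0, 22.0, 22.0, 40.0], [552.0, 37.0, 17.0, 25.0, 25.0, 40.0], [540.0, 39.0, 7.0, 23.0, 23.0, 40.0], [552.0, 37.0, 17.0, 25.0, 25.0, 40.0]])
(np.float64(19.94464011018315), 30, 20, -40, 75, [[555.0, 29.0, -3.0, 13.0, 13.0, 30.0], [570.0, 27.0, 9.0, 13.0, 13.0, 30.0], [556.0, 29.0, -5.0, 10.0, 10.0, 30.0], [570.0, 27.0, 9.0, 13.0, 13.0, 30.0]])
(np.float64(24.37791456900411), 35, 20, -40, 65, [[547.0, 34.0, 9.0, 18.0, 18.0, 35.0], [559.0, 34.0, 19.0, 21.0, 21.0, 35.0], [547.0, 34.0, 9.0, 18.0, 18.0, 35.0], [559.0, 34.0, 19.0, 21.0, 21.0, 35.0]])
```

One finger push along the near side face (direction 20° to −40°, about 150 mm) should do the turn. First I'll travel around with the gripper shut and the tool yaw at 0.

Emit:
step_arm([
  {"az": 0.08,"gripper": 0},
  {"az": 0.08,"gripper": 0},
  {"dx": 0.141,"dy": -0.0955,"gripper": 0},
  {"dx": 0.141,"dy": -0.0955,"gripper": 0},
  {"dx": 0.141,"dy": -0.0955,"gripper": 0},
  {"dx": 0.141,"dy": -0.0955,"gripper": 0},
  {"dx": 0.141,"dy": -0.0955,"gripper": 0},
  {"dx": 0.141,"dy": -0.0955,"gripper": 0},
  {"dx": 0.141,"dy": -0.0955,"gripper": 0},
  {"dx": 0.141,"dy": -0.0955,"gripper": 0},
  {"dx": 0.016,"dy": -0.166,"gripper": 0},
  {"dx": 0.016,"dy": -0.166,"gripper": 0},
  {"dx": 0.016,"dy": -0.166,"gripper": 0},
  {"dx": 0.016,"dy": -0.166,"gripper": 0},
  {"dx": 0.016,"dy": -0.166,"gripper": 0},
  {"dx": 0.016,"dy": -0.166,"gripper": 0},
  {"dx": 0.016,"dy": -0.166,"gripper": 0},
  {"dx": 0.016,"dy": -0.166,"gripper": 0},
  {"gripper": 0},
])

```text
invalid input
```

Emit:
step_arm([
  {"dx": 0,"dy": 0,"dz": 0,"ax": 0,"ay": 0,"az": 0.08,"gripper": 0},
  {"dx": 0,"dy": 0,"dz": 0,"ax": 0,"ay": 0,"az": 0.08,"gripper": 0},
])

```text
clock: 0.35
eef_pos: [160.6, -629.5, 252.8]
tool_rot: [-3.14, 0.0, -0.006]
force: [0.3, -0.4, -0.3]
width: 51.6
gripper_force: 0.0
```

All keys are needed in every row.

Emit:
step_arm([
  {"dx": 0.141,"dy": -0.0955,"dz": 0,"ax": 0,"ay": 0,"az": 0,"gripper": 0},
  {"dx": 0.141,"dy": -0.0955,"dz": 0,"ax": 0,"ay": 0,"az": 0,"gripper": 0},
  {"dx": 0.141,"dy": -0.0955,"dz": 0,"ax": 0,"ay": 0,"az": 0,"gripper": 0},
  {"dx": 0.141,"dy": -0.0955,"dz": 0,"ax": 0,"ay": 0,"az": 0,"gripper": 0},
  {"dx": 0.141,"dy": -0.0955,"dz": 0,"ax": 0,"ay": 0,"az": 0,"gripper": 0},
  {"dx": 0.141,"dy": -0.0955,"dz": 0,"ax": 0,"ay": 0,"az": 0,"gripper": 0},
  {"dx": 0.141,"dy": -0.0955,"dz": 0,"ax": 0,"ay": 0,"az": 0,"gripper": 0},
  {"dx": 0.141,"dy": -0.0955,"dz": 0,"ax": 0,"ay": 0,"az": 0,"gripper": 0},
  {"dx": 0.016,"dy": -0.166,"dz": 0,"ax": 0,"ay": 0,"az": 0,"gripper": 0},
  {"dx": 0.016,"dy": -0.166,"dz": 0,"ax": 0,"ay": 0,"az": 0,"gripper": 0},
  {"dx": 0.016,"dy": -0.166,"dz": 0,"ax": 0,"ay": 0,"az": 0,"gripper": 0},
  {"dx": 0.016,"dy": -0.166,"dz": 0,"ax": 0,"ay": 0,"az": 0,"gripper": 0},
  {"dx": 0.016,"dy": -0.166,"dz": 0,"ax": 0,"ay": 0,"az": 0,"gripper": 0},
  {"dx": 0.016,"dy": -0.166,"dz": 0,"ax": 0,"ay": 0,"az": 0,"gripper": 0},
  {"dx": 0.016,"dy": -0.166,"dz": 0,"ax": 0,"ay": 0,"az": 0,"gripper": 0},
  {"dx": 0.016,"dy": -0.166,"dz": 0,"ax": 0,"ay": 0,"az": 0,"gripper": 0},
])

```text
clock: 2.35
eef_pos: [538.3, -1.2, 253.1]
tool_rot: [3.142, 0.0, -0.002]
force: [0.6, -0.3, -0.6]
width: -0.4
gripper_force: 0.0
```

Emit:
step_arm([
  {"dx": -0.098,"dy": -0.114,"dz": 0,"ax": 0,"ay": 0,"az": 0,"gripper": 0},
  {"dx": -0.098,"dy": -0.114,"dz": 0,"ax": 0,"ay": 0,"az": 0,"gripper": 0},
  {"dx": -0.098,"dy": -0.114,"dz": 0,"ax": 0,"ay": 0,"az": 0,"gripper": 0},
  {"dx": -0.098,"dy": -0.114,"dz": 0,"ax": 0,"ay": 0,"az": 0,"gripper": 0},
  {"dx": 0,"dy": 0,"dz": 0.15,"ax": 0,"ay": 0,"az": 0,"gripper": 0},
  {"dx": 0,"dy": 0,"dz": 0.15,"ax": 0,"ay": 0,"az": 0,"gripper": 0},
  {"dx": 0,"dy": 0,"dz": 0.15,"ax": 0,"ay": 0,"az": 0,"gripper": 0},
  {"dx": 0,"dy": 0,"dz": 0.15,"ax": 0,"ay": 0,"az": 0,"gripper": 0},
  {"dx": 0,"dy": 0,"dz": 0,"ax": 0,"ay": 0,"az": 0,"gripper": 0},
])

```text
clock: 3.48
eef_pos: [418.6, 133.3, 70.8]
tool_rot: [3.139, 0.007, -0.002]
force: [0.2, -0.7, 0.5]
width: -0.1
gripper_force: 0.0
```

```bash
python3 - <<'E'
from h import *
im=snap('side','side1'); c=im['color'][120:300,90:330,::-1]
cv2.imwrite('pics/crop1.png',cv2.resize(c,None,fx=3,fy=3,interpolation=cv2.INTER_CUBIC))
from sim import sim
tr=sim((499.7,86.8),82.5,38,np.linspace(20,-40,75))
for t in tr[::15]: print(np.round(np.r_[t[0],t[1],t[2],t[3]],0))
E
```

```text
[432. 134. 500.  87.  82.  38.]
[461. 141. 514.  81.  66.  34.]
[491. 143. 527.  72.  50.  31.]
[521. 137. 538.  61.  33.  27.]
[548. 126. 546.  49.  15.  23.]
[573. 109. 551.  37.  -3.  19.]
```

View pics/crop1.png

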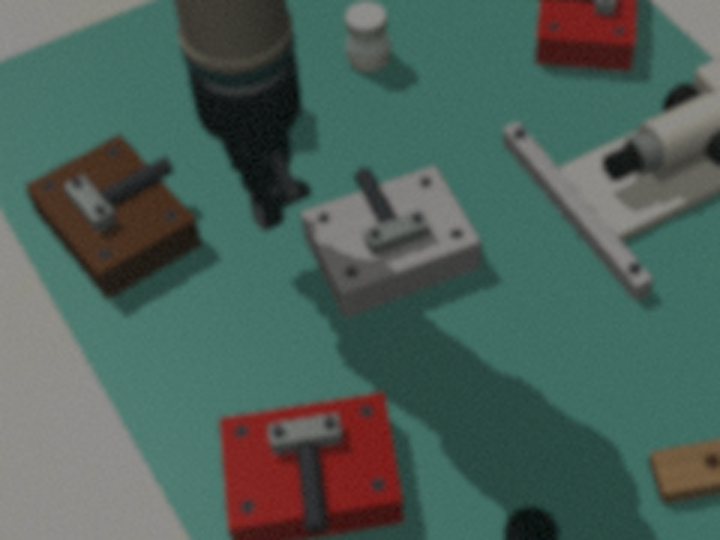

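The view shows the shut fingertips at crop (265,218), clear of both the brown and the bare block. A dark blob at (292,187) needs identifying before I go down.

```bash
python3 - <<'E'
from h import *
im=dict(np.load('pics/side1.npz')); W=world(im)
m=np.zeros(W.shape[:2],bool); m[165:200,160:198]=1
m&=(W[...,2]>30)&(np.hypot(W[...,0]-418,W[...,1]-133)<75)
P=W[m]
for z in range(40,130,10):
    q=P[(P[:,2]>=z)&(P[:,2]<z+10)]
    if len(q): print(z,len(q),q.min(0).round(0),q.max(0).round(0))
for u,v in [(187,182),(190,183),(178,192),(185,178)]: print(u,v,W[v,u].round(0))
E
```

```text
40 1 [412. 125.  49.] [412. 125.  49.]
50 16 [409. 119.  52.] [426. 138.  60.]
60 29 [408. 116.  60.] [426. 138.  69.]
70 14 [409. 116.  71.] [426. 139.  77.]
80 6 [408. 124.  81.] [410. 137.  86.]
90 33 [407. 101.  90.] [426. 167. 100.]
100 19 [406.  95. 100.] [421. 167. 109.]
110 44 [403.  84. 110.] [437. 172. 120.]
120 31 [403.  78. 120.] [411. 148. 130.]
187 182 [421.  80. 143.]
190 183 [427.  76. 140.]
178 192 [413. 124.  68.]
185 178 [421.  86. 151.]
```

The blob is just the linkage at z≈140. The tips are at z≈49, as expected. Next: descend to tip z≈8 and push the first half of the arc.

Emit:
step_arm([
  {"dx": 0,"dy": 0,"dz": 0.14,"ax": 0,"ay": 0,"az": 0,"gripper": 0},
  {"dx": 0.018,"dy": -0.002,"dz": 0,"ax": 0,"ay": 0,"az": 0,"gripper": 0},
  {"dx": 0.018,"dy": -0.002,"dz": 0,"ax": 0,"ay": 0,"az": 0,"gripper": 0},
  {"dx": 0.0127,"dy": -0.004,"dz": 0,"ax": 0,"ay": 0,"az": 0,"gripper": 0},
  {"dx": 0.0127,"dy": -0.004,"dz": 0,"ax": 0,"ay": 0,"az": 0,"gripper": 0},
  {"dx": 0.0127,"dy": -0.004,"dz": 0,"ax": 0,"ay": 0,"az": 0,"gripper": 0},
  {"dx": 0.0127,"dy": -0.004,"dz": 0,"ax": 0,"ay": 0,"az": 0,"gripper": 0},
  {"dx": 0.013,"dy": -0.0026,"dz": 0,"ax": 0,"ay": 0,"az": 0,"gripper": 0},
  {"dx": 0.013,"dy": -0.0026,"dz": 0,"ax": 0,"ay": 0,"az": 0,"gripper": 0},
  {"dx": 0.013,"dy": -0.0026,"dz": 0,"ax": 0,"ay": 0,"az": 0,"gripper": 0},
  {"dx": 0.013,"dy": -0.0026,"dz": 0,"ax": 0,"ay": 0,"az": 0,"gripper": 0},
  {"dx": 0.0133,"dy": -0.001,"dz": 0,"ax": 0,"ay": 0,"az": 0,"gripper": 0},
  {"dx": 0.0133,"dy": -0.001,"dz": 0,"ax": 0,"ay": 0,"az": 0,"gripper": 0},
  {"dx": 0.0133,"dy": -0.001,"dz": 0,"ax": 0,"ay": 0,"az": 0,"gripper": 0},
  {"dx": 0.0133,"dy": -0.001,"dz": 0,"ax": 0,"ay": 0,"az": 0,"gripper": 0},
])

```text
clock: 5.4
eef_pos: [471.5, 146.2, 58.0]
tool_rot: [-3.136, 0.025, -0.003]
force: [-0.2, 0.0, 0.4]
width: 0.1
gripper_force: 0.0
```

```bash
sed -i 's/np.ones((11,11))/cv2.getStructuringElement(cv2.MORPH_ELLIPSE,(9,9))/' h.py
python3 - <<'E'
from h import *
im0=dict(np.load('pics/top0.npz')); block(im0,(499.7,86.8),82)
im=snap('top','top2'); c=im['color'][145:265,150:310,::-1]
cv2.imwrite('pics/crop2.png',cv2.resize(c,None,fx=5,fy=5,interpolation=cv2.INTER_CUBIC))
s=ctrl.read_state(); print(s['eef_pos'],s['force'])
E
```

```text
block [500.6  87.3] [ 91.2 119.6] yaw 81.8
[472.22677062 146.27444007  58.0853277 ] [1.8727413  1.2014915  0.63337521]
```

View pics/crop2.png

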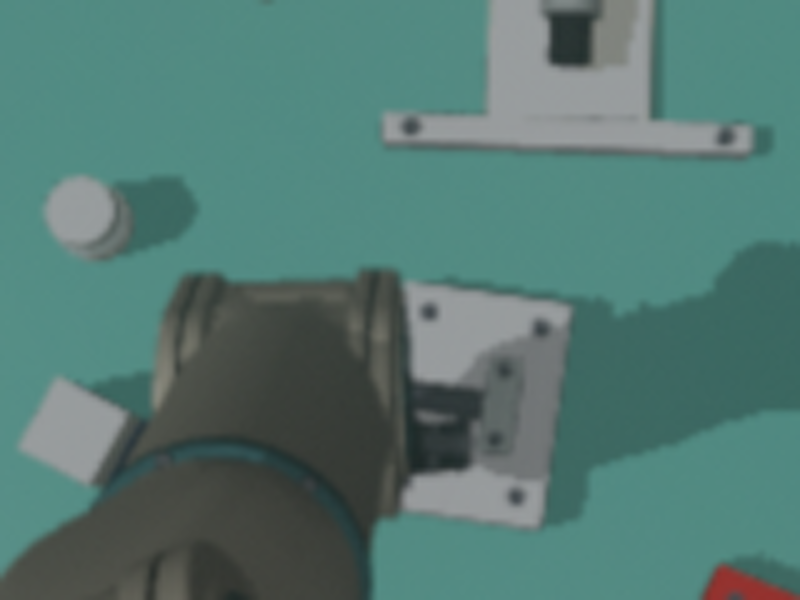

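The arm did not get down: TCP z is 58, so the tips are at 36 mm, and the block is unmoved with its corners as before. I'll rise at once and see which joint limited the descent.

Emit:
step_arm([
  {"dx": 0,"dy": 0,"dz": -0.1,"ax": 0,"ay": 0,"az": 0,"gripper": 0},
  {"dx": 0,"dy": 0,"dz": 0,"ax": 0,"ay": 0,"az": 0,"gripper": 0},
])

```text
clock: 5.7
eef_pos: [473.2, 146.3, 89.4]
tool_rot: [-3.135, 0.022, -0.003]
force: [0.7, 0.0, 0.2]
width: -0.1
gripper_force: 0.0
```

```bash
python3 - <<'E'
from h import *
s=ctrl.read_state(); print(s['eef_pos'],s['tool_rot'],s['force'],np.round(s['qpos'],2))
E
```

```text
[473.23141283 146.28153001  89.39886364] [-3.13468069e+00  2.16718502e-02 -2.73778294e-03] [0.68841094 0.00668244 0.15786568] [-0.47  0.69  0.18  2.06 -0.31  0.43 -1.61]
```

The limit is joint 6: with the tool down, low z needs r ≳ 490 mm. New plan: first push the front face at its far end towards −y for about 40°. Then push the left side face, which will be in reach by then.

```bash
sed -i 's/R=13\.)/R=13.,half=60.)/; s/(60+R)/(half+R)/; s/-60-R/-half-R/' sim.py
python3 - <<'E'
from sim import *
for a0,a1,n in [(-90,-110,30),(-80,-100,30),(-70,-90,30),(-60,-90,30),(-60,-90,36)]:
  for mu in (.2,.45):
    tr=sim((500,87),82.3-90,45,np.linspace(a0,a1,n),mu=mu,R=14,half=45)
    c,y=tr[-1][1],tr[-1][2]+90; b=np.radians(y); X=np.array([np.cos(b),np.sin(b)]);Y=np.array([-X[1],X[0]]); q=c+35*X+73*Y
    print(a0,a1,n,mu,c.round(0),round(y),'s',round(tr[-1][3]),'finger',tr[-1][0].round(0),'next',q.round(0),round(np.hypot(*q)))
E
```

```text
-90 -110 30 0.2 [479.  59.] 47 s 31 finger [542.  81.] next [449. 134.] 469
-90 -110 30 0.45 [476.  60.] 50 s 37 finger [542.  81.] next [443. 134.] 462
-80 -100 30 0.2 [486.  62.] 46 s 36 finger [552.  80.] next [458. 139.] 479
-80 -100 30 0.45 [485.  63.] 46 s 36 finger [552.  80.] next [457. 139.] 478
-70 -90 30 0.2 [493.  66.] 45 s 39 finger [563.  81.] next [466. 142.] 487
-70 -90 30 0.45 [495.  66.] 44 s 36 finger [563.  81.] next [470. 143.] 491
-60 -90 30 0.2 [495.  69.] 47 s 44 finger [568.  82.] next [466. 144.] 488
-60 -90 30 0.45 [499.  68.] 44 s 38 finger [568.  82.] next [473. 145.] 495
-60 -90 36 0.2 [494.  67.] 42 s 49 finger [571.  71.] next [471. 145.] 493
-60 -90 36 0.45 [498.  66.] 39 s 43 finger [571.  71.] next [479. 145.] 501
```

Emit:
step_arm([
  {"dx": 0.09,"dy": -0.008,"dz": 0,"ax": 0,"ay": 0,"az": 0,"gripper": 0},
  {"dx": 0.09,"dy": -0.008,"dz": 0,"ax": 0,"ay": 0,"az": 0,"gripper": 0},
  {"dx": 0.09,"dy": -0.008,"dz": 0,"ax": 0,"ay": 0,"az": 0,"gripper": 0},
  {"dx": 0,"dy": 0,"dz": 0.098,"ax": 0,"ay": 0,"az": 0,"gripper": 0},
  {"dx": 0,"dy": 0,"dz": 0.098,"ax": 0,"ay": 0,"az": 0,"gripper": 0},
  {"dx": 0,"dy": 0,"dz": 0,"ax": 0,"ay": 0,"az": 0,"gripper": 0},
  {"dx": 0,"dy": 0,"dz": 0,"ax": 0,"ay": 0,"az": 0,"gripper": 0},
])

```text
clock: 6.58
eef_pos: [551.7, 153.3, 27.6]
tool_rot: [-3.136, 0.025, -0.003]
force: [-0.2, 0.0, 0.3]
width: -0.0
gripper_force: 0.0
```

Emit:
step_arm([
  {"dx": 0,"dy": 0.018,"dz": -0.005,"ax": 0,"ay": 0.016,"az": 0,"gripper": 0},
  {"dx": 0,"dy": 0.018,"dz": 0,"ax": 0,"ay": 0,"az": 0,"gripper": 0},
  {"dx": 0.0055,"dy": 0.0121,"dz": 0,"ax": 0,"ay": 0,"az": 0,"gripper": 0},
  {"dx": 0.0055,"dy": 0.0121,"dz": 0,"ax": 0,"ay": 0,"az": 0,"gripper": 0},
  {"dx": 0.0055,"dy": 0.0121,"dz": 0,"ax": 0,"ay": 0,"az": 0,"gripper": 0},
  {"dx": 0.0045,"dy": 0.0125,"dz": 0,"ax": 0,"ay": 0,"az": 0,"gripper": 0},
  {"dx": 0.0045,"dy": 0.0125,"dz": 0,"ax": 0,"ay": 0,"az": 0,"gripper": 0},
  {"dx": 0.0045,"dy": 0.0125,"dz": 0,"ax": 0,"ay": 0,"az": 0,"gripper": 0},
  {"dx": 0.0045,"dy": 0.0125,"dz": 0,"ax": 0,"ay": 0,"az": 0,"gripper": 0},
  {"dx": 0.0035,"dy": 0.0129,"dz": 0,"ax": 0,"ay": 0,"az": 0,"gripper": 0},
  {"dx": 0.0035,"dy": 0.0129,"dz": 0,"ax": 0,"ay": 0,"az": 0,"gripper": 0},
  {"dx": 0.0035,"dy": 0.0129,"dz": 0,"ax": 0,"ay": 0,"az": 0,"gripper": 0},
])

```text
clock: 8.07
eef_pos: [564.6, 104.4, 28.3]
tool_rot: [-3.136, 0.001, -0.003]
force: [-0.1, 2.8, 1.6]
width: 0.2
gripper_force: 1.4
```

```bash
python3 - <<'E'
from h import *
s=ctrl.read_state(); print(s['eef_pos'],s['tool_rot'],s['force'])
im=snap('side','side3'); c=im['color'][120:300,90:330,::-1]
cv2.imwrite('pics/crop3.png',cv2.resize(c,None,fx=3,fy=3,interpolation=cv2.INTER_CUBIC))
E
```

```text
[564.55633699 104.42657118  28.27452216] [-3.13599456e+00  6.43957065e-04 -3.06614336e-03] [-0.13059221  2.82591897  1.5502018 ]
```

View pics/crop3.png

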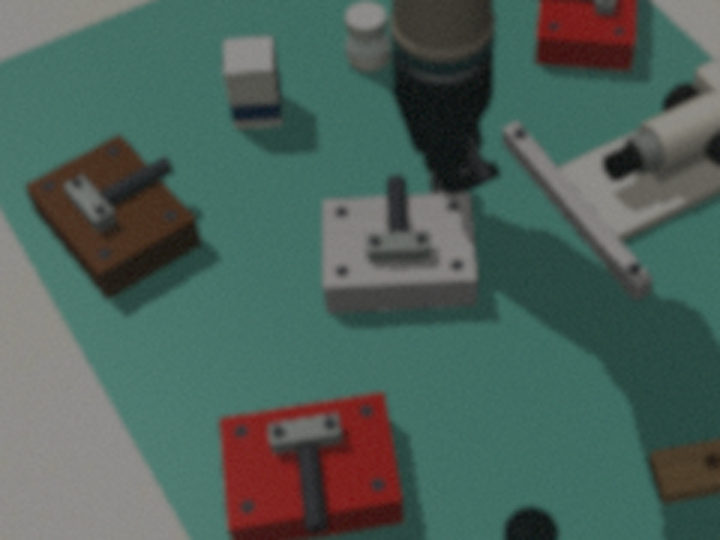

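The block is turning well. Bar tip is at crop (397,180), finger at (455,185), top corners at about (322,199), (327,290) and (477,283).

```bash
python3 - <<'E'
from h import *
im=dict(np.load('pics/side3.npz')); px=lambda q:(np.array(q)+.5)/3-.5+np.array([90,120])
C=plane(im,px([(322,199),(327,290),(477,283)]),36); print(C.round(0),C[[0,2]].mean(0))
for x in (C[1]-C[0],C[2]-C[1]): print(np.hypot(*x),np.degrees(np.arctan2(x[1],x[0])))
E
```

```text
[[470. 140.]
 [428.  59.]
 [528.   0.]] [499.1107976   70.41825477]
91.81931768611294 -117.09366368674587
115.95022166938108 -30.197520293300297
```

Emit:
step_arm([
  {"dx": 0.003,"dy": 0.013,"dz": 0,"ax": 0,"ay": 0,"az": 0,"gripper": 0},
  {"dx": 0.003,"dy": 0.013,"dz": 0,"ax": 0,"ay": 0,"az": 0,"gripper": 0},
  {"dx": 0.003,"dy": 0.013,"dz": 0,"ax": 0,"ay": 0,"az": 0,"gripper": 0},
  {"dx": 0.003,"dy": 0.013,"dz": 0,"ax": 0,"ay": 0,"az": 0,"gripper": 0},
  {"dx": 0.002,"dy": 0.013,"dz": 0,"ax": 0,"ay": 0,"az": 0,"gripper": 0},
  {"dx": 0.002,"dy": 0.013,"dz": 0,"ax": 0,"ay": 0,"az": 0,"gripper": 0},
  {"dx": 0.002,"dy": 0.013,"dz": 0,"ax": 0,"ay": 0,"az": 0,"gripper": 0},
  {"dx": 0.002,"dy": 0.013,"dz": 0,"ax": 0,"ay": 0,"az": 0,"gripper": 0},
  {"dx": 0.05,"dy": -0.03,"dz": 0,"ax": 0,"ay": 0,"az": 0,"gripper": 0},
  {"dx": 0,"dy": 0,"dz": -0.15,"ax": 0,"ay": 0,"az": 0,"gripper": 0},
  {"dx": 0,"dy": 0,"dz": -0.15,"ax": 0,"ay": 0,"az": 0,"gripper": 0},
  {"dx": 0,"dy": -0.2,"dz": 0,"ax": 0,"ay": 0,"az": 0,"gripper": 0},
  {"dx": 0,"dy": -0.2,"dz": 0,"ax": 0,"ay": 0,"az": 0,"gripper": 0},
  {"dx": 0,"dy": -0.15,"dz": 0,"ax": 0,"ay": 0,"az": 0,"gripper": 0},
])

```text
clock: 9.88
eef_pos: [585.9, 249.2, 119.5]
tool_rot: [-3.136, -0.0, -0.002]
force: [1.3, 0.0, 1.1]
width: -0.0
gripper_force: 0.0
```

```bash
python3 - <<'E'
from h import *
s=ctrl.read_state(); print(s['clock'],s['eef_pos'],s['tool_rot'],s['force'])
im=snap('top','top4'); block(im,(500,65),40)
c=im['color'][145:265,150:310,::-1]
cv2.imwrite('pics/crop4.png',cv2.resize(c,None,fx=5,fy=5,interpolation=cv2.INTER_CUBIC))
E
```

```text
9.875 [585.94286789 249.17015363 119.45740807] [-3.13560597e+00 -2.15859236e-04 -1.73460649e-03] [1.26869069 0.00890645 1.06124606]
block [499.2  64.2] [ 91.4 118.8] yaw 44.7
```

View pics/crop4.png

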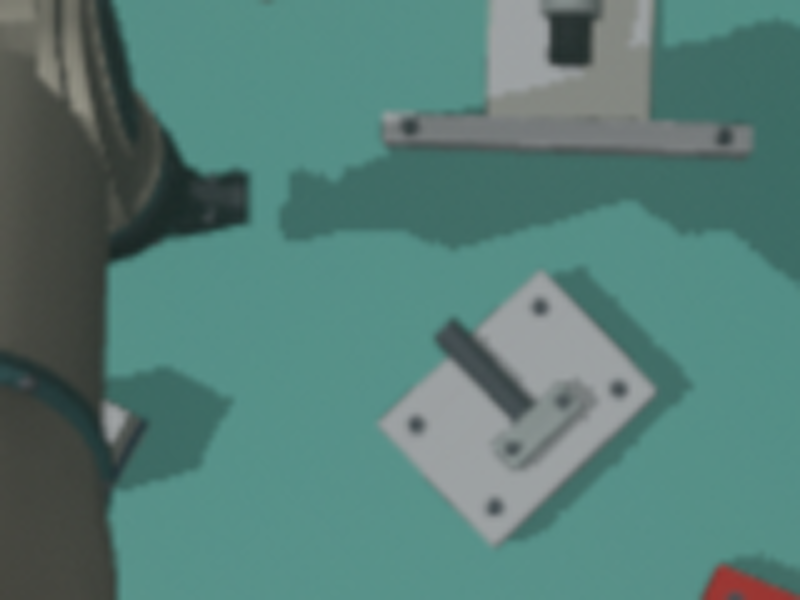

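The top view shows the block at yaw ≈44.7°, centre (499,64), with the sizes right. Next I'll plan the second push on its left-near side face.

```bash
python3 - <<'E'
from sim import *
import itertools
res=[]
for s0,a0,a1,n in itertools.product([36,41],[-35,-20,-5,10],[-40,-55,-70,-85,-100],range(24,50,4)):
    o=[]
    for mu,cc in itertools.product([.2,.45],[36,44]):
        tr=sim((499.2,64.2),44.7,s0,np.linspace(a0,a1,n),mu=mu,cc=cc,R=16)
        o.append((*tr[-1][1],tr[-1][2],tr[-1][3],min(t[3] for t in tr),max(t[3] for t in tr)))
    o=np.array(o); m=o.mean(0)
    if o[:,4].min()>15 and o[:,5].max()<46: res.append((abs(m[2]+1)+abs(m[1]-38)+o[:,2].std(),s0,a0,a1,n,o.round(0).tolist(),tr[0][0].round(),tr[-1][0].round()))
res.sort(key=lambda r:r[0])
for r in res[:6]: print(r)
E
```

```text
(np.float64(4.477260344438987), 36, 10, -55, 40, [[510.0, 40.0, -3.0, 27.0, 27.0, 37.0], [515.0, 37.0, 4.0, 31.0, 31.0, 38.0], [511.0, 41.0, -5.0, 24.0, 24.0, 36.0], [516.0, 38.0, 1.0, 27.0, 27.0, 36.0]], array([471., 144.]), array([541., 115.]))
(np.float64(4.914299337974333), 36, -5, -40, 40, [[513.0, 39.0, -4.0, 26.0, 26.0, 36.0], [518.0, 36.0, 2.0, 29.0, 29.0, 36.0], [514.0, 40.0, -6.0, 22.0, 22.0, 36.0], [520.0, 38.0, -1.0, 23.0, 23.0, 36.0]], array([471., 144.]), array([544., 113.]))
(np.float64(7.313037733467145), 36, -5, -40, 36, [[513.0, 41.0, -0.0, 24.0, 24.0, 36.0], [518.0, 38.0, 5.0, 26.0, 26.0, 36.0], [513.0, 41.0, -1.0, 23.0, 23.0, 36.0], [518.0, 39.0, 4.0, 25.0, 25.0, 36.0]], array([471., 144.]), array([537., 116.]))
(np.float64(7.9534494318570825), 41, -5, -55, 40, [[509.0, 34.0, -4.0, 28.0, 28.0, 41.0], [515.0, 32.0, 1.0, 29.0, 29.0, 41.0], [509.0, 34.0, -4.0, 28.0, 28.0, 41.0], [515.0, 32.0, 1.0, 29.0, 29.0, 41.0]], array([475., 147.]), array([542., 108.]))
(np.float64(8.010650121601271), 41, 10, -55, 40, [[509.0, 43.0, -2.0, 33.0, 33.0, 42.0], [513.0, 40.0, 4.0, 37.0, 37.0, 44.0], [509.0, 44.0, -4.0, 30.0, 30.0, 41.0], [514.0, 41.0, 2.0, 33.0, 33.0, 42.0]], array([475., 147.]), array([545., 118.]))
(np.float64(8.262686689222914), 41, -5, -40, 40, [[511.0, 43.0, -4.0, 31.0, 31.0, 41.0], [516.0, 40.0, 2.0, 34.0, 34.0, 41.0], [513.0, 44.0, -6.0, 27.0, 27.0, 41.0], [518.0, 41.0, -1.0, 28.0, 28.0, 41.0]], array([475., 147.]), array([548., 117.]))
```

Emit:
step_arm([
  {"dx": -0.12,"dy": 0.085,"dz": 0,"ax": 0,"ay": 0,"az": 0,"gripper": 0},
  {"dx": -0.12,"dy": 0.085,"dz": 0,"ax": 0,"ay": 0,"az": 0,"gripper": 0},
  {"dx": -0.12,"dy": 0.085,"dz": 0,"ax": 0,"ay": 0,"az": 0,"gripper": 0},
  {"dx": 0,"dy": 0,"dz": 0.15,"ax": 0,"ay": 0,"az": 0,"gripper": 0},
  {"dx": 0,"dy": 0,"dz": 0.15,"ax": 0,"ay": 0,"az": 0,"gripper": 0},
  {"dx": 0,"dy": 0,"dz": 0,"ax": 0,"ay": 0,"az": 0,"gripper": 0},
  {"dx": 0,"dy": 0,"dz": 0,"ax": 0,"ay": 0,"az": 0,"gripper": 0},
])

```text
clock: 10.8
eef_pos: [478.8, 170.9, 29.8]
tool_rot: [-3.136, -0.001, -0.004]
force: [-0.3, 1.1, 0.8]
width: -0.3
gripper_force: 0.0
```

Emit:
step_arm([
  {"dx": -0.011,"dy": 0.0315,"dz": 0,"ax": 0,"ay": 0,"az": 0,"gripper": 0},
  {"dx": -0.011,"dy": 0.0315,"dz": 0,"ax": 0,"ay": 0,"az": 0,"gripper": 0},
  {"dx": 0.0132,"dy": 0.002,"dz": 0,"ax": 0,"ay": 0,"az": 0,"gripper": 0},
  {"dx": 0.0132,"dy": 0.002,"dz": 0,"ax": 0,"ay": 0,"az": 0,"gripper": 0},
  {"dx": 0.0132,"dy": 0.002,"dz": 0,"ax": 0,"ay": 0,"az": 0,"gripper": 0},
  {"dx": 0.0132,"dy": 0.002,"dz": 0,"ax": 0,"ay": 0,"az": 0,"gripper": 0},
  {"dx": 0.013,"dy": 0.0035,"dz": 0,"ax": 0,"ay": 0,"az": 0,"gripper": 0},
  {"dx": 0.013,"dy": 0.0035,"dz": 0,"ax": 0,"ay": 0,"az": 0,"gripper": 0},
  {"dx": 0.013,"dy": 0.0035,"dz": 0,"ax": 0,"ay": 0,"az": 0,"gripper": 0},
  {"dx": 0.013,"dy": 0.0035,"dz": 0,"ax": 0,"ay": 0,"az": 0,"gripper": 0},
  {"dx": 0.0123,"dy": 0.005,"dz": 0,"ax": 0,"ay": 0,"az": 0,"gripper": 0},
  {"dx": 0.0123,"dy": 0.005,"dz": 0,"ax": 0,"ay": 0,"az": 0,"gripper": 0},
  {"dx": 0.0123,"dy": 0.005,"dz": 0,"ax": 0,"ay": 0,"az": 0,"gripper": 0},
  {"dx": 0.0123,"dy": 0.005,"dz": 0,"ax": 0,"ay": 0,"az": 0,"gripper": 0},
])

```text
clock: 12.55
eef_pos: [517.8, 139.7, 28.7]
tool_rot: [-3.136, -0.0, -0.003]
force: [-1.3, 1.7, -0.4]
width: -0.0
gripper_force: 1.1
```

```bash
python3 - <<'E'
from h import *
s=ctrl.read_state(); print(s['clock'],s['eef_pos'],s['tool_rot'],s['force'])
im=snap('side','side5'); block(im,(507,52),20)
im=snap('top','top5'); block(im,(507,52),20)
E
```

```text
12.55 [517.78614841 139.74673854  28.66936686] [-3.13568914e+00 -9.78641142e-05 -2.93953744e-03] [-1.30269306  1.70842324 -0.44905758]
block [506.4  48.6] [ 97.9 120.8] yaw 27.9
block [508.2  52.2] [ 94.4 118.8] yaw 26.8
```

```bash
python3 - <<'E'
from sim import *
import itertools
for s0,a0,a1,n in itertools.product([44,47],[-90,-70,-50],[-90,-70,-50],[22,26,30]):
    o=[]
    for mu in [.2,.45]:
        tr=sim((508,51),27.2,s0,np.linspace(a0,a1,n),mu=mu,R=15)
        o.append((*tr[-1][1],tr[-1][2],tr[-1][3],max(t[3] for t in tr)))
    o=np.array(o)
    if abs(o[:,2].mean()+1)<5: print(s0,a0,a1,n,o.round(0).tolist())
E
```

```text
44 -90 -50 30 [[512.0, 8.0, -0.0, 21.0, 44.0], [507.0, 5.0, 4.0, 32.0, 44.0]]
44 -70 -70 30 [[508.0, 7.0, -1.0, 24.0, 44.0], [503.0, 4.0, 4.0, 35.0, 44.0]]
44 -70 -50 26 [[511.0, 18.0, -0.0, 27.0, 44.0], [507.0, 16.0, 4.0, 36.0, 44.0]]
44 -70 -50 30 [[511.0, 13.0, -5.0, 26.0, 44.0], [507.0, 11.0, -0.0, 35.0, 44.0]]
44 -50 -90 30 [[507.0, 9.0, -2.0, 23.0, 44.0], [501.0, 5.0, 4.0, 38.0, 44.0]]
44 -50 -70 26 [[509.0, 18.0, -0.0, 30.0, 44.0], [506.0, 16.0, 4.0, 38.0, 44.0]]
44 -50 -70 30 [[508.0, 13.0, -4.0, 30.0, 44.0], [505.0, 12.0, -1.0, 37.0, 44.0]]
44 -50 -50 22 [[511.0, 27.0, 3.0, 34.0, 44.0], [509.0, 26.0, 5.0, 38.0, 44.0]]
44 -50 -50 26 [[511.0, 24.0, -2.0, 33.0, 44.0], [510.0, 23.0, 0.0, 37.0, 44.0]]
44 -50 -50 30 [[511.0, 21.0, -6.0, 32.0, 44.0], [510.0, 20.0, -5.0, 36.0, 44.0]]
47 -90 -50 26 [[511.0, 16.0, 1.0, 24.0, 47.0], [507.0, 13.0, 6.0, 35.0, 47.0]]
47 -90 -50 30 [[511.0, 10.0, -2.0, 22.0, 47.0], [506.0, 7.0, 3.0, 33.0, 47.0]]
47 -70 -70 26 [[509.0, 15.0, 1.0, 26.0, 47.0], [504.0, 12.0, 6.0, 38.0, 47.0]]
47 -70 -70 30 [[508.0, 9.0, -2.0, 25.0, 47.0], [503.0, 6.0, 3.0, 37.0, 47.0]]
47 -70 -50 26 [[510.0, 20.0, -1.0, 29.0, 47.0], [507.0, 18.0, 3.0, 38.0, 47.0]]
47 -70 -50 30 [[510.0, 16.0, -6.0, 28.0, 47.0], [507.0, 13.0, -1.0, 37.0, 47.0]]
47 -50 -90 26 [[508.0, 16.0, -0.0, 25.0, 47.0], [502.0, 13.0, 6.0, 39.0, 47.0]]
47 -50 -90 30 [[507.0, 11.0, -4.0, 24.0, 47.0], [500.0, 7.0, 3.0, 39.0, 47.0]]
47 -50 -70 26 [[508.0, 20.0, -1.0, 32.0, 47.0], [505.0, 17.0, 3.0, 41.0, 47.0]]
47 -50 -70 30 [[507.0, 15.0, -5.0, 32.0, 47.0], [504.0, 13.0, -1.0, 40.0, 47.0]]
47 -50 -50 22 [[510.0, 29.0, 3.0, 37.0, 47.0], [509.0, 27.0, 5.0, 41.0, 47.0]]
47 -50 -50 26 [[511.0, 26.0, -2.0, 36.0, 47.0], [509.0, 24.0, -0.0, 40.0, 47.0]]
47 -50 -50 30 [[511.0, 23.0, -7.0, 35.0, 47.0], [509.0, 22.0, -5.0, 39.0, 47.0]]
```

Yaw is ≈27° and the centre ≈(508,51). I'll finish this side push with a −50° heading to about yaw 13°. Then I'll go behind the block with the open gripper, tilted about 9° for reach: two fingertips on the back face will align it on the way to the rail.

Emit:
step_arm([
  {"dx": 0.0086,"dy": 0.0102,"dz": 0,"ax": 0,"ay": 0,"az": 0,"gripper": 0},
  {"dx": 0.0086,"dy": 0.0102,"dz": 0,"ax": 0,"ay": 0,"az": 0,"gripper": 0},
  {"dx": 0.0086,"dy": 0.0102,"dz": 0,"ax": 0,"ay": 0,"az": 0,"gripper": 0},
  {"dx": 0.0086,"dy": 0.0102,"dz": 0,"ax": 0,"ay": 0,"az": 0,"gripper": 0},
  {"dx": 0.0086,"dy": 0.0102,"dz": 0,"ax": 0,"ay": 0,"az": 0,"gripper": 0},
  {"dx": 0.0086,"dy": 0.0102,"dz": 0,"ax": 0,"ay": 0,"az": 0,"gripper": 0},
  {"dx": 0.0086,"dy": 0.0102,"dz": 0,"ax": 0,"ay": 0,"az": 0,"gripper": 0},
  {"dx": 0,"dy": -0.06,"dz": 0,"ax": 0,"ay": 0,"az": 0,"gripper": 0},
  {"dx": 0,"dy": -0.1,"dz": -0.15,"ax": 0,"ay": 0,"az": 0,"gripper": 0},
  {"dx": 0,"dy": -0.1,"dz": -0.17,"ax": 0,"ay": 0,"az": 0,"gripper": 0},
  {"dx": 0,"dy": -0.2,"dz": 0,"ax": 0,"ay": 0,"az": 0,"gripper": 0},
  {"dx": 0,"dy": 0,"dz": 0,"ax": 0,"ay": 0,"az": 0,"gripper": 0},
])

```text
clock: 14.15
eef_pos: [534.6, 263.7, 125.8]
tool_rot: [-3.131, -0.001, 0.007]
force: [-0.6, -0.3, 0.2]
width: 0.1
gripper_force: 0.0
```

```bash
python3 - <<'E'
from h import *
s=ctrl.read_state(); print(s['clock'],s['eef_pos'],s['tool_rot'],s['force'])
im=snap('top','top6'); c,y=block(im,(510,35),13)
for q in [(-45,60),(-45,-60)]: print(loc(c,y,q).round(1))
E
```

```text
14.15 [534.55539105 263.66977175 125.79903382] [-3.13136437e+00 -1.15056685e-03  6.78559950e-03] [-0.57493756 -0.27446541  0.19667869]
block [508.4  35. ] [ 91.6 119.6] yaw 14.6
[449.7  81.7]
[480.  -34.5]
```

Emit:
step_arm([
  {"dx": -0.073,"dy": 0.151,"dz": 0,"ax": 0,"ay": 0,"az": 0,"gripper": 0},
  {"dx": -0.073,"dy": 0.151,"dz": 0,"ax": 0,"ay": 0,"az": 0,"gripper": 0},
  {"dx": -0.073,"dy": 0.151,"dz": 0,"ax": 0,"ay": 0,"az": 0,"gripper": 0.6},
  {"dx": -0.073,"dy": 0.151,"dz": 0,"ax": 0,"ay": 0,"az": 0,"gripper": 0.6},
  {"dx": -0.073,"dy": 0.151,"dz": 0,"ax": 0,"ay": 0,"az": 0,"gripper": 0.6},
  {"dx": 0,"dy": 0,"dz": 0,"ax": 0,"ay": 0,"az": 0.02,"gripper": 0.6},
  {"dx": 0,"dy": 0,"dz": 0,"ax": 0,"ay": -0.055,"az": 0,"gripper": 0.6},
  {"dx": 0,"dy": 0,"dz": 0,"ax": 0,"ay": -0.055,"az": 0,"gripper": 0.6},
  {"dx": 0,"dy": 0,"dz": 0,"ax": 0,"ay": 0,"az": 0,"gripper": 0.6},
])

```text
clock: 15.32
eef_pos: [427.3, 29.6, 123.5]
tool_rot: [-3.136, 0.171, -0.034]
force: [-0.8, 0.4, 0.1]
width: 50.9
gripper_force: 0.0
```

Emit:
step_arm([
  {"dx": 0.017,"dy": -0.007,"dz": 0.103,"ax": 0,"ay": 0,"az": -0.006,"gripper": 0.6},
  {"dx": 0.017,"dy": -0.007,"dz": 0.103,"ax": 0,"ay": 0,"az": 0,"gripper": 0.6},
  {"dx": 0.017,"dy": -0.007,"dz": 0.103,"ax": 0,"ay": 0,"az": 0,"gripper": 0.6},
  {"dx": 0,"dy": 0,"dz": 0,"ax": 0,"ay": 0,"az": 0,"gripper": 0.6},
  {"dx": 0,"dy": 0,"dz": 0,"ax": 0,"ay": 0,"az": 0,"gripper": 0.6},
])

```text
clock: 15.95
eef_pos: [425.0, 36.5, 30.8]
tool_rot: [-3.134, 0.172, -0.024]
force: [-0.1, -0.1, -0.1]
width: 51.1
gripper_force: 0.0
```

```bash
python3 - <<'E'
from h import *
s=ctrl.read_state(); print(s['eef_pos'],s['tool_rot'],np.round(s['qpos'],2))
im=snap('side','side7'); W=world(im)
m=(np.abs(W[...,0]-430)<35)&(np.abs(W[...,1]-36)<55)&(W[...,2]>4)&(W[...,2]<75)&(im['range_z']>0)
P=W[m]
for z in range(4,75,8):
    q=P[(P[:,2]>=z)&(P[:,2]<z+8)]
    if len(q): print(z,len(q),q.min(0).round(0),q.max(0).round(0))
c=im['color'][120:300,90:330,::-1]
cv2.imwrite('pics/crop7.png',cv2.resize(c,None,fx=3,fy=3,interpolation=cv2.INTER_CUBIC))
E
```

```text
[424.99383847  36.51648274  30.81133038] [-3.13423383  0.1721823  -0.02387898] [-0.21  0.8   0.12  2.13 -0.32  0.4  -1.41]
4 2 [426.  61.  10.] [431.  63.  12.]
12 25 [413.  -2.  12.] [456.  64.  20.]
20 38 [413.  -4.  20.] [435.  65.  28.]
28 34 [414.  -5.  28.] [435.  66.  36.]
36 38 [415.  -4.  36.] [436.  68.  44.]
44 28 [417.  -1.  45.] [436.  68.  52.]
52 28 [416. -16.  53.] [433.  87.  60.]
60 49 [417. -19.  60.] [435.  88.  68.]
68 27 [419. -18.  68.] [444.  88.  75.]
```

View pics/crop7.png

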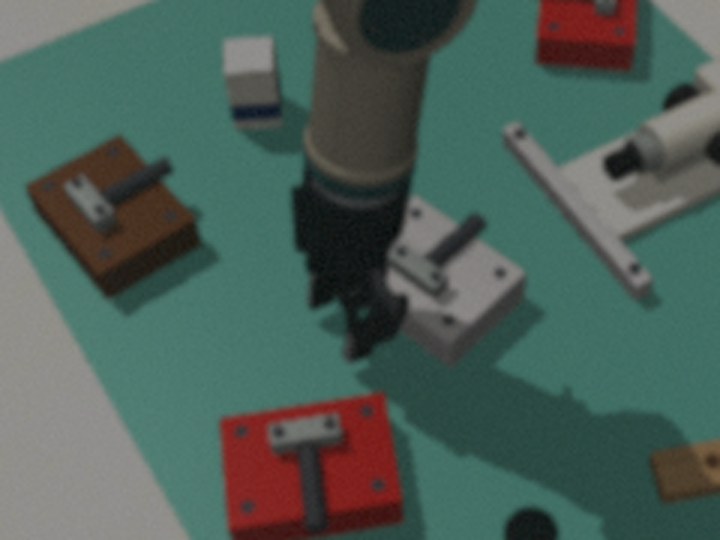

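Both tips (z≈12) stand behind the block at crop (350,345), clear of the red and brown blocks. Pushing forward.

Emit:
step_arm([
  {"dx": 0.0164,"dy": 0,"dz": -0.0029,"ax": 0,"ay": 0,"az": 0,"gripper": 0.6},
  {"dx": 0.0164,"dy": 0,"dz": -0.0029,"ax": 0,"ay": 0,"az": 0,"gripper": 0.6},
  {"dx": 0.0164,"dy": 0,"dz": -0.0029,"ax": 0,"ay": 0,"az": 0,"gripper": 0.6},
  {"dx": 0.0164,"dy": 0,"dz": -0.0029,"ax": 0,"ay": 0,"az": 0,"gripper": 0.6},
  {"dx": 0.0164,"dy": 0,"dz": -0.0029,"ax": 0,"ay": 0,"az": 0,"gripper": 0.6},
  {"dx": 0.0164,"dy": 0,"dz": -0.0029,"ax": 0,"ay": 0,"az": 0,"gripper": 0.6},
  {"dx": 0.0164,"dy": 0,"dz": -0.0029,"ax": 0,"ay": 0,"az": 0,"gripper": 0.6},
  {"dx": 0.0164,"dy": 0,"dz": -0.0029,"ax": 0,"ay": 0,"az": 0,"gripper": 0.6},
  {"dx": 0.0164,"dy": 0,"dz": -0.0029,"ax": 0,"ay": 0,"az": 0,"gripper": 0.6},
  {"dx": 0.0164,"dy": 0,"dz": -0.0029,"ax": 0,"ay": 0,"az": 0,"gripper": 0.6},
  {"dx": 0.0164,"dy": 0,"dz": -0.0029,"ax": 0,"ay": 0,"az": 0,"gripper": 0.6},
  {"dx": 0.0164,"dy": 0,"dz": -0.0029,"ax": 0,"ay": 0,"az": 0,"gripper": 0.6},
  {"dx": 0.0164,"dy": 0,"dz": -0.0029,"ax": 0,"ay": 0,"az": 0,"gripper": 0.6},
  {"dx": 0.0164,"dy": 0,"dz": -0.0029,"ax": 0,"ay": 0,"az": 0,"gripper": 0.6},
])

```text
clock: 17.75
eef_pos: [492.1, 35.4, 30.1]
tool_rot: [-3.133, 0.179, -0.023]
force: [-6.0, 0.3, 2.4]
width: 51.2
gripper_force: 3.1
```

```bash
python3 - <<'E'
from h import *
s=ctrl.read_state(); print(s['eef_pos'],s['tool_rot'],s['force'])
im=snap('side','side8')
c=im['color'][120:300,120:360,::-1]
cv2.imwrite('pics/crop8.png',cv2.resize(c,None,fx=3,fy=3,interpolation=cv2.INTER_CUBIC))
E
```

```text
[492.10076771  35.40866252  30.12301549] [-3.13326343  0.1794917  -0.02343437] [-5.95309563  0.34395486  2.44475855]
```

View pics/crop8.png

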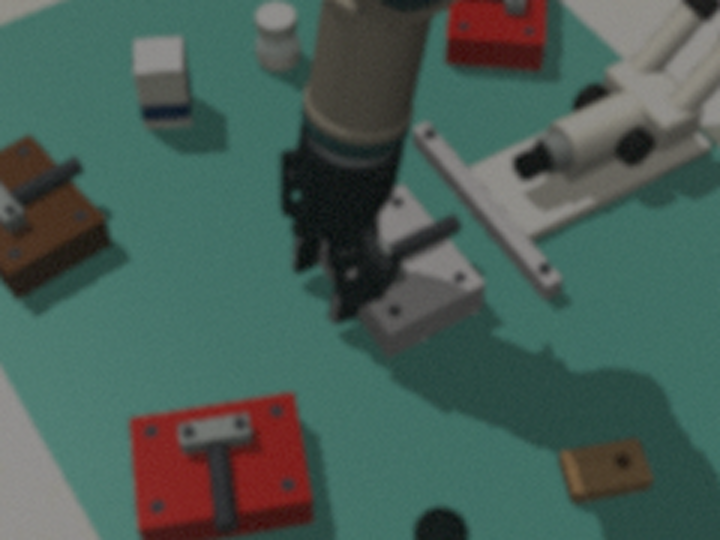

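The block now sits square to the tool, with the bar tip at crop (458,222) pointing at the lens at about (528,163). Quick lateral check of the bar and the front-right corner.

```bash
python3 - <<'E'
from h import *
im=dict(np.load('pics/side8.npz')); px=lambda q:(np.array(q)+.5)/3-.5+np.array([120,120])
print('bar tip',plane(im,px([(458,224)]),40)); print('front right top',plane(im,px([(483,284)]),36))
print('rail top front ends',plane(im,px([(415,128),(547,297)]),22)); W=world(im)
a=plane(im,px([(395,253),(458,224)]),44);d=a[1]-a[0];print('bar dir',np.degrees(np.arctan2(d[1],d[0])))
E
```

```text
bar tip [[606.48383264  15.26398001]]
front right top [[590.02545407 -41.61746718]]
rail top front ends [[646.31274528 133.97089107]
 [631.28239162 -71.83373842]]
bar dir -3.4696463382420006
```

The block drifted about 14 mm to −y while it aligned. I'll back off, shut the fingers and look from above.

Emit:
step_arm([
  {"dx": -0.05,"dy": 0,"dz": 0.009,"ax": 0,"ay": 0,"az": 0,"gripper": 0.6},
  {"dx": -0.027,"dy": 0,"dz": -0.156,"ax": 0,"ay": 0,"az": 0,"gripper": 0.6},
  {"dx": -0.027,"dy": 0,"dz": -0.156,"ax": 0,"ay": 0,"az": 0,"gripper": 0.6},
  {"dx": 0,"dy": 0.2,"dz": 0,"ax": 0,"ay": 0.057,"az": 0,"gripper": 0},
  {"dx": 0,"dy": 0.2,"dz": 0,"ax": 0,"ay": 0.055,"az": 0,"gripper": 0},
  {"dx": 0.1,"dy": 0.2,"dz": 0,"ax": 0,"ay": 0,"az": 0,"gripper": 0},
  {"dx": 0.1,"dy": 0.1,"dz": 0,"ax": 0,"ay": 0,"az": 0,"gripper": 0},
  {"dx": 0,"dy": 0,"dz": 0,"ax": 0,"ay": 0,"az": 0,"gripper": 0},
])

```text
clock: 18.8
eef_pos: [535.3, -176.9, 124.2]
tool_rot: [-3.137, -0.008, -0.03]
force: [-1.1, 0.7, -0.2]
width: 0.3
gripper_force: 0.0
```

```bash
python3 - <<'E'
from h import *
s=ctrl.read_state(); print(s['clock'],s['eef_pos'],s['tool_rot'],s['width'])
im=snap('top','top9'); c,y=block(im,(550,22),-2)
r=np.radians(-1.4);X=np.array([np.cos(r),np.sin(r)]);Y=np.array([-X[1],X[0]]); d=c-np.array([639.3,36.8]); print('in rail',d@X,d@Y)
print(loc(c,y,(0,-60)),loc(c,y,(-45,0)))
E
```

```text
18.8 [ 535.2989137  -176.92332403  124.2383799 ] [-3.13727754 -0.00793493 -0.02950619] 0.3395274162037746
block [551.3  20.1] [119.   90.6] yaw -0.1
in rail -87.56700424163611 -18.862689707317557
[551.22897805 -39.91756633] [506.29830882  20.13436922]
```

Emit:
step_arm([
  {"dx": 0.022,"dy": -0.166,"dz": 0,"ax": 0,"ay": 0,"az": 0,"gripper": 0},
  {"dx": 0.022,"dy": -0.166,"dz": 0,"ax": 0,"ay": 0,"az": 0,"gripper": 0},
  {"dx": 0,"dy": 0,"dz": 0.158,"ax": 0,"ay": 0,"az": 0,"gripper": 0},
  {"dx": 0,"dy": 0,"dz": 0.158,"ax": 0,"ay": 0,"az": 0,"gripper": 0},
  {"dx": 0,"dy": 0,"dz": 0,"ax": 0,"ay": 0,"az": 0,"gripper": 0},
  {"dx": 0,"dy": -0.03,"dz": 0,"ax": 0,"ay": 0,"az": 0,"gripper": 0},
  {"dx": 0,"dy": -0.03,"dz": 0,"ax": 0,"ay": 0,"az": 0,"gripper": 0},
  {"dx": 0,"dy": 0,"dz": 0,"ax": 0,"ay": 0,"az": 0,"gripper": 0},
])

```text
clock: 19.85
eef_pos: [550.3, -53.5, 31.6]
tool_rot: [-3.134, -0.006, -0.023]
force: [-0.0, -0.5, 0.1]
width: -0.4
gripper_force: 0.0
```

Emit:
step_arm([
  {"dx": 0,"dy": -0.01,"dz": 0,"ax": 0,"ay": 0,"az": 0,"gripper": 0},
])

```text
clock: 19.98
eef_pos: [549.9, -52.5, 31.0]
tool_rot: [-3.135, -0.005, -0.025]
force: [-0.4, -5.9, 5.3]
width: 0.0
gripper_force: 3.0
```

Emit:
step_arm([
  {"dx": 0,"dy": -0.01,"dz": 0,"ax": 0,"ay": 0,"az": 0,"gripper": 0},
])

```text
clock: 20.1
eef_pos: [550.1, -51.9, 31.0]
tool_rot: [-3.138, -0.006, -0.028]
force: [-0.3, -7.8, 5.5]
width: 0.2
gripper_force: 3.6
```

Emit:
step_arm([
  {"dx": 0,"dy": -0.01,"dz": 0,"ax": 0,"ay": 0,"az": 0,"gripper": 0},
])

```text
clock: 20.23
eef_pos: [550.3, -49.2, 31.0]
tool_rot: [-3.138, -0.006, -0.028]
force: [-0.1, -8.4, 5.2]
width: 0.2
gripper_force: 3.5
```

Emit:
step_arm([
  {"dx": 0,"dy": -0.01,"dz": 0,"ax": 0,"ay": 0,"az": 0,"gripper": 0},
  {"dx": 0,"dy": -0.01,"dz": 0,"ax": 0,"ay": 0,"az": 0,"gripper": 0},
  {"dx": 0,"dy": -0.01,"dz": 0,"ax": 0,"ay": 0,"az": 0,"gripper": 0},
  {"dx": 0,"dy": -0.01,"dz": 0,"ax": 0,"ay": 0,"az": 0,"gripper": 0},
  {"dx": 0,"dy": -0.006,"dz": 0,"ax": 0,"ay": 0,"az": 0,"gripper": 0},
  {"dx": 0,"dy": 0,"dz": 0,"ax": 0,"ay": 0,"az": 0,"gripper": 0},
])

```text
clock: 20.98
eef_pos: [550.7, -34.8, 31.0]
tool_rot: [-3.137, -0.006, -0.027]
force: [-0.9, -5.5, 5.4]
width: -0.0
gripper_force: 2.9
```

Emit:
step_arm([
  {"dx": 0,"dy": 0.08,"dz": 0,"ax": 0,"ay": 0,"az": 0,"gripper": 0},
  {"dx": 0,"dy": 0.1,"dz": -0.158,"ax": 0,"ay": 0,"az": 0,"gripper": 0},
  {"dx": 0,"dy": 0.1,"dz": -0.158,"ax": 0,"ay": 0,"az": 0,"gripper": 0},
  {"dx": 0,"dy": 0.2,"dz": 0,"ax": 0,"ay": 0,"az": 0,"gripper": 0},
  {"dx": 0,"dy": 0,"dz": 0,"ax": 0,"ay": 0,"az": 0,"gripper": 0},
])

```text
clock: 21.6
eef_pos: [545.1, -183.6, 125.1]
tool_rot: [-3.139, -0.005, -0.034]
force: [0.1, 0.2, -0.2]
width: 0.2
gripper_force: 0.0
```

```bash
cat >> h.py <<'E'
def rail(c):
    r=np.radians(-1.4);X=np.array([np.cos(r),np.sin(r)]);Y=np.array([-X[1],X[0]]); d=np.array(c)-np.array([639.3,36.8]); print('in rail',round(d@X,1),round(d@Y,1))
E
python3 - <<'E'
from h import *
s=ctrl.read_state(); print(s['clock'],s['eef_pos'],s['tool_rot'])
im=snap('top','top10'); c,y=block(im,(551,39),0); rail(c); print(loc(c,y,(-45,0)))
E
```

```text
21.6 [ 545.06832091 -183.58168254  125.09354873] [-3.1385158  -0.00536474 -0.03420723]
block [551.3  38.6] [119.5  90.6] yaw -0.1
in rail -88.0 -0.4
[506.31796214  38.64269071]
```

Emit:
step_arm([
  {"dx": -0.05,"dy": -0.146,"dz": 0,"ax": 0,"ay": 0,"az": 0,"gripper": 0.8},
  {"dx": -0.05,"dy": -0.146,"dz": 0,"ax": 0,"ay": 0,"az": 0,"gripper": 0.8},
  {"dx": -0.05,"dy": -0.146,"dz": 0,"ax": 0,"ay": 0,"az": 0,"gripper": 0.8},
  {"dx": -0.05,"dy": -0.146,"dz": 0,"ax": 0,"ay": 0,"az": 0,"gripper": 0.8},
  {"dx": -0.05,"dy": -0.146,"dz": 0,"ax": 0,"ay": 0,"az": 0,"gripper": 0.8},
  {"dx": 0,"dy": 0,"dz": 0,"ax": 0,"ay": -0.045,"az": -0.006,"gripper": 0.8},
  {"dx": 0,"dy": 0,"dz": 0,"ax": 0,"ay": 0,"az": 0,"gripper": 0.8},
])

```text
clock: 22.52
eef_pos: [476.9, 46.1, 125.0]
tool_rot: [-3.133, 0.066, -0.012]
force: [-0.1, 0.3, -0.8]
width: 68.3
gripper_force: 0.0
```

Emit:
step_arm([
  {"dx": 0.007,"dy": 0.008,"dz": 0.11,"ax": 0,"ay": 0,"az": 0.008,"gripper": 0.8},
  {"dx": 0.007,"dy": 0.008,"dz": 0.11,"ax": 0,"ay": 0,"az": 0,"gripper": 0.8},
  {"dx": 0.007,"dy": 0.008,"dz": 0.11,"ax": 0,"ay": 0,"az": 0,"gripper": 0.8},
  {"dx": 0,"dy": 0,"dz": 0,"ax": 0,"ay": 0,"az": 0,"gripper": 0.8},
  {"dx": 0,"dy": 0,"dz": 0,"ax": 0,"ay": 0,"az": 0,"gripper": 0.8},
])

```text
clock: 23.15
eef_pos: [475.9, 37.6, 26.7]
tool_rot: [-3.134, 0.067, -0.028]
force: [-0.2, -0.8, 1.0]
width: 68.0
gripper_force: 0.0
```

Emit:
step_arm([
  {"dx": 0.0167,"dy": 0,"dz": -0.001,"ax": 0,"ay": 0,"az": 0,"gripper": 0.8},
  {"dx": 0.0167,"dy": 0,"dz": -0.001,"ax": 0,"ay": 0,"az": 0,"gripper": 0.8},
  {"dx": 0.0167,"dy": 0,"dz": -0.001,"ax": 0,"ay": 0,"az": 0,"gripper": 0.8},
  {"dx": 0.0167,"dy": 0,"dz": -0.001,"ax": 0,"ay": 0,"az": 0,"gripper": 0.8},
  {"dx": 0.0167,"dy": 0,"dz": -0.001,"ax": 0,"ay": 0,"az": 0,"gripper": 0.8},
  {"dx": 0.0167,"dy": 0,"dz": -0.001,"ax": 0,"ay": 0,"az": 0,"gripper": 0.8},
  {"dx": 0.0167,"dy": 0,"dz": -0.001,"ax": 0,"ay": 0,"az": 0,"gripper": 0.8},
  {"dx": 0.0167,"dy": 0,"dz": -0.001,"ax": 0,"ay": 0,"az": 0,"gripper": 0.8},
  {"dx": 0.0167,"dy": 0,"dz": -0.001,"ax": 0,"ay": 0,"az": 0,"gripper": 0.8},
  {"dx": 0.0167,"dy": 0,"dz": -0.001,"ax": 0,"ay": 0,"az": 0,"gripper": 0.8},
  {"dx": 0.0167,"dy": 0,"dz": -0.001,"ax": 0,"ay": 0,"az": 0,"gripper": 0.8},
])

```text
clock: 24.52
eef_pos: [526.8, 36.4, 25.4]
tool_rot: [-3.134, 0.077, -0.027]
force: [-8.1, 0.6, 7.2]
width: 68.1
gripper_force: 4.3
```

Emit:
step_arm([
  {"dx": 0.008,"dy": 0,"dz": -0.0005,"ax": 0,"ay": 0,"az": 0,"gripper": 0.8},
  {"dx": 0.008,"dy": 0,"dz": -0.0005,"ax": 0,"ay": 0,"az": 0,"gripper": 0.8},
])

```text
clock: 24.78
eef_pos: [531.5, 36.3, 25.3]
tool_rot: [-3.134, 0.077, -0.027]
force: [-8.5, -0.2, 8.1]
width: 68.1
gripper_force: 4.3
```

Free pushing resists at about 8 N. Continuing in small steps until the rail's reaction shows.

Emit:
step_arm([
  {"dx": 0.006,"dy": 0,"dz": 0,"ax": 0,"ay": 0,"az": 0,"gripper": 0.8},
  {"dx": 0.006,"dy": 0,"dz": 0,"ax": 0,"ay": 0,"az": 0,"gripper": 0.8},
])

```text
clock: 25.02
eef_pos: [535.2, 36.2, 25.1]
tool_rot: [-3.134, 0.076, -0.027]
force: [-7.6, 0.2, 7.1]
width: 68.2
gripper_force: 4.3
```

Emit:
step_arm([
  {"dx": 0.006,"dy": 0,"dz": 0,"ax": 0,"ay": 0,"az": 0,"gripper": 0.8},
  {"dx": 0.006,"dy": 0,"dz": 0,"ax": 0,"ay": 0,"az": 0,"gripper": 0.8},
])

```text
clock: 25.28
eef_pos: [538.2, 36.1, 24.8]
tool_rot: [-3.134, 0.078, -0.027]
force: [-10.3, 0.8, 7.9]
width: 68.5
gripper_force: 5.4
```

Emit:
step_arm([
  {"dx": 0.006,"dy": 0,"dz": 0,"ax": 0,"ay": 0,"az": 0,"gripper": 0.8},
  {"dx": 0.006,"dy": 0,"dz": 0,"ax": 0,"ay": 0,"az": 0,"gripper": 0.8},
])

```text
clock: 25.52
eef_pos: [538.2, 36.2, 24.4]
tool_rot: [-3.134, 0.085, -0.027]
force: [-16.5, 0.0, 13.9]
width: 68.5
gripper_force: 8.7
```

Emit:
step_arm([
  {"dx": 0.006,"dy": 0,"dz": 0,"ax": 0,"ay": 0,"az": 0,"gripper": 0.8},
  {"dx": 0,"dy": 0,"dz": 0,"ax": 0,"ay": 0,"az": 0,"gripper": 0.8},
  {"dx": 0,"dy": 0,"dz": 0,"ax": 0,"ay": 0,"az": 0,"gripper": 0.8},
])

```text
clock: 25.9
eef_pos: [538.2, 36.2, 24.2]
tool_rot: [-3.133, 0.088, -0.027]
force: [-17.3, 0.4, 14.0]
width: 68.6
gripper_force: 9.3
```

It has stopped at x=538.2 with 17 N on it: seated against the rail. Backing off and checking from above.

Emit:
step_arm([
  {"dx": -0.04,"dy": 0,"dz": 0,"ax": 0,"ay": 0,"az": 0,"gripper": 0.8},
  {"dx": -0.08,"dy": 0,"dz": 0,"ax": 0,"ay": 0,"az": 0,"gripper": 0.8},
  {"dx": -0.03,"dy": 0,"dz": -0.156,"ax": 0,"ay": 0,"az": 0,"gripper": 0.8},
  {"dx": -0.02,"dy": 0,"dz": -0.156,"ax": 0,"ay": 0,"az": 0,"gripper": 0.8},
  {"dx": 0,"dy": 0.2,"dz": 0,"ax": 0,"ay": 0.03,"az": 0,"gripper": 0.8},
  {"dx": 0,"dy": 0.2,"dz": 0,"ax": 0,"ay": 0,"az": 0,"gripper": 0.8},
  {"dx": 0,"dy": 0.2,"dz": 0,"ax": 0,"ay": 0,"az": 0,"gripper": 0.8},
  {"dx": 0,"dy": 0,"dz": 0,"ax": 0,"ay": 0,"az": 0,"gripper": 0.8},
])

```text
clock: 26.9
eef_pos: [498.5, -150.9, 120.8]
tool_rot: [-3.139, 0.018, -0.038]
force: [0.2, 0.3, 1.0]
width: 68.1
gripper_force: 0.0
```

```bash
python3 - <<'E'
from h import *
s=ctrl.read_state(); print(s['clock'],s['eef_pos'],s['force'])
im=snap('top','top11'); c,y=block(im,(594,38),-1.4); rail(c)
W=world(im);Z=W[...,2]
for n,u0,u1,v0,v1,a,b in [('pot',155,180,175,200,45,65),('carton',150,182,218,245,60,80),('loupe',338,360,238,258,26,45),('rest',340,370,182,212,10,30)]:
    m=np.zeros(Z.shape,bool);m[v0:v1,u0:u1]=1;m&=(Z>a)&(Z<b);print(n,W[m].mean(0).round(1))
c=im['color'][140:240,190:340,::-1]; cv2.imwrite('pics/crop11.png',cv2.resize(c,None,fx=5,fy=5,interpolation=cv2.INTER_CUBIC))
E
```

```text
26.9 [ 498.53624705 -150.87477858  120.79076968] [0.1897204  0.32263537 0.9716855 ]
block [595.6  37.4] [117.4  93.9] yaw -0.5
in rail -43.7 -0.4
pot [600.6 291.6  53.6]
carton [484.4 289.2  68.8]
loupe [nan nan nan]
rest [nan nan nan]<stdin>:6: RuntimeWarning: Mean of empty slice.
  ret = um.true_divide(
```

View pics/crop11.png

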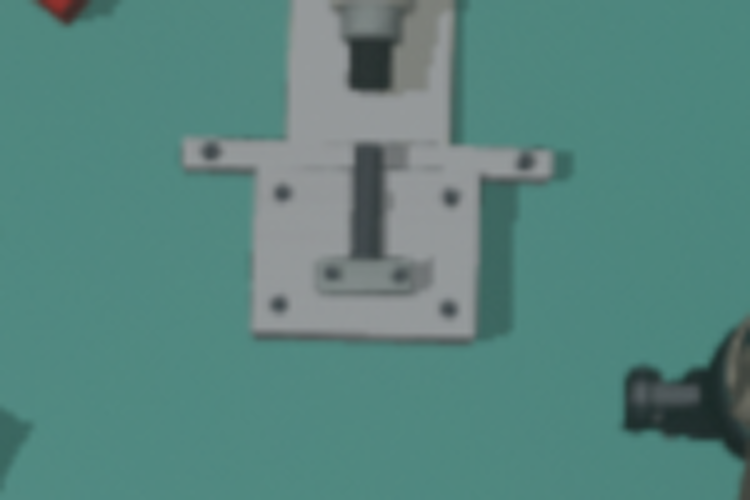

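The block's front edge meets the rail at both ends, (257,170) and (480,178). Its back edge, (252,333) to (473,340), is parallel to the rail at about 1.8°. The bar (368,145) lines up with the lens (369,65), and the hand is clear. Handing in.

```bash
python3 -c "
from cell import ctrl; print(ctrl.finish_job())"
```

```text
the job is handed in; nothing more can be done
None
```

I handed the job in at about 27 s with the block's front face flush along the stop rail and the bar in line with the lens, about 0.4 mm off laterally by camera. The hand is clear; the pot and carton read unmoved, while the arm hid the loupe and rest from the final check, though no move went to either.

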